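# Turn a stage insert over on the turnover ramp

## Robot

A 7-joint arm with a two-finger parallel gripper is mounted at the origin on the work surface. World frame = base frame: x ahead of the robot, y to its left, z up, the work surface at z = 0. Lengths are in m, angles in rad, forces in N, time in s.
With the tool pointing down it reaches from about 0.35 to 0.9 m from the base axis. Payload 7.2 kg.
Tool frame: the origin (TCP) lies at the very end of the fingers, on their centre line; the grasp point (between the pads) lies 19 mm behind it (bot.grip_depth is the distance from the TCP to the grasp point, in m); z points along the fingers, y is the line along which they close (so a half turn about z gives the same grasp; the last joint's range is limited). The gripper opens to 85 mm and grips with 20 to 120 N. Pads are 22 mm wide; open, the fingers measure 114 mm over their backs; the gripper's body (76 mm by 85 mm) begins 54 mm behind the grasp point. The pads swing forward as they close: fully open they stand 13 mm farther back than shut.
Start: joints at [-1.386, 0.411, -0.013, 1.596, 0.006, 1.134, -0.082], TCP at [0.156, 0.605, 0.195] pointing down, gripper open.
Joint ranges: [-2.95, 2.95], [-0.29, 1.99], [-1.47, 1.44], [0.14, 2.54], [-1.03, 4.17], [0.13, 1.85], [-2.86, 2.86]. Speed limits (rad/s): [2.39, 2.39, 3.01, 3.01, 3.14, 3.14, 3.14].

## Interface

Orientations are given as a unit quaternion [x, y, z, w].
In Python, from station import bot, viewer gives the robot as it stands. The module is installed in compiled form; this text tells all that it offers.
- The arm moves only by the tool arm_command, never from a script. Its argument "moves" is a list of rows, each an object with "delta_pos": the shift along the world's x, y, z in mm, a list of three; "spin": the turn about the world's z in degrees; "grip": the closure, from -1 (fully open) to 1 (shut). In form: [{"delta_pos": [tx, ty, tz], "spin": spin, "grip": grip}, ...]. A call has 1 to 20 rows; each row is the pose to reach, as a shift and turn from the pose commanded when the call began; what a row does not reach only later rows make up. A row lasts 1/12 s, in which the tool goes at most 41.7 mm and 7.16 degrees, less where a joint would pass 70% of its speed; a pose out of reach is approached as far as the arm can. A call with a gripper value outside its range is refused whole. The fingers move at their own pace and stop on an object; "grip_force" is the grip in N (left out, the last holds). Time passes only in rows, so rows that repeat a pose let the fingers close. It gives the time, the measured TCP pose, the force, the opening and the grip force at its end, in the units of the state.
- bot.get_state(): the state, without advancing time (a new reading comes with each control period).
- viewer.camera(name): name is "scene" or "top" or "wrist"; returns a dict with "pixels" (400x640x3 uint8, red, green, blue), "fx", "fy", "cx", "cy" (pixels), "eye" and "rotation" of the camera in the world. Camera axes: x right, y up, looking along -z (the intrinsics and any distortion apply to the point x, -y, -z); pixel columns grow to the right and rows downward; lengths in m; the calibration is good to about 2 mm. A picture is of the moment at which its call begins. There is no depth.
- bot.sign_off(): hands the job in; it is judged then, once.
The state is a dict: "time_s": time; "q": joint angles; "joint_velocities": joint speeds; "effort": joint torques, N m; "ee_pos": TCP position; "tool_rot": TCP orientation; "wrist_force": force on the tool from outside, world axes, zero at the start; "wrist_torque": the same for the moment, N m; "finger_gap": finger opening in m; "gripper_force": force on a finger pad.
Only numpy, scipy, OpenCV 4.12 (cv2) and the standard library are available. Lean on these libraries where they do the work, as an engineer would, in place of code of your own. Each camera call takes 0.05 s, during which the arm holds its last target. There are 200 camera calls.

## Task

Two small aluminium plates lie on the blue bench mat; turn over the one with the round hole, the microscope stage insert, which lies plain side up. Hold it level over the high edge of the turnover ramp, with rather more than half of it sticking out over the rubber-lined tray, and let it drop onto that edge from a few centimetres (never more than a hand's breadth), so that it tips over the edge and lands flat in the tray with its stepped side up. Leave the solid blank plate where it is.

Things in the scene. Friction and masses are not known exactly. Their poses are not given: they have to be found in the camera images.
- insert_mid (a point): Stage insert: aluminium plate 60 x 45 x 8 mm, 50 g, round hole through its middle: 20 mm on the plain side, widened to a 32 mm step 3 mm deep on the other, stepped side. Point: its centre, half-way up. x along the 60 mm, y along the 45 mm, z out of the plain side (up at the start, down at the end). Lies flat on a fixed 3 mm thick blue mat, 200 x 290 mm, its centre 7 mm above the table.
- ramp_edge (a point): Middle of the ramp's high edge, 100 mm above the table. Fixed steel sheet, edge 130 mm long. x is level, out over the tray (floor 90 mm below the edge); y along the edge; z up. The sheet falls to -x at 26 degrees, 77 mm. A level plate, 60 mm along x, let go 10 to 60 mm above with its centre 6 to 26 mm past the edge (+x) turns over once; nearer it slides back, farther it falls unturned.
- tray_mid (a point): Centre of the catch tray's rubber floor, 10 mm above the table, 98 mm in +x from the ramp edge and fixed to the ramp, with the same axes. Open steel tray, inside about 200 mm along x and 188 mm along y, walls 34 mm high from the table on the two sides and the far end; the near end lies under the ramp.
- blank_mid (a point): Blank plate: the bystander next to the insert on the mat, same aluminium and same 60 x 45 x 8 mm, solid without a hole. The point is its centre, half-way up; axes as for the insert. To be left alone.
Mind the look-alikes: they are no part of the job. What is shaped like the part that bears insert_mid but brown or purple is not meant.

How it is judged:
By the outcome, as a careful person would: the job done as asked, in the order asked, and still so for the second after the job is handed in, with the robot touching nothing.
It also fails if it takes over 40 s, if anything falls off the work surface, if the arm or the gripper's body presses on something with over 40 N, if the wrist force passes 120 N, or if a joint passes its speed limit or range.

## Working session

There is one attempt and no reset: what is moved stays moved. The work goes in short steps, Python scripts to look and compute and a tool call to move; the robot and the scene stay as the last step left them, time stands still between calls to the robot, and variables do not carry over. Pictures are saved under pics/ and viewed, at most 10 in all, crops included, and the job is handed in when it is done.

Besides the shell and the picture viewer there is one more tool, called after ">>>" by a JSON object that holds its "api" and its "payload". arm_command: Moves the arm, as the interface text tells. Its arguments: {"type":"object","properties":{"moves":{"type":"array","items":{"type":"object","properties":{"delta_pos":{"type":"array","items":{"type":"number"}},"spin":{"type":"number"},"grip":{"type":"number"}}}},"grip_force":{"type":"number"}},"required":["moves"]}

```bash
mkdir -p pics; cat > h.py <<'E'
import numpy as np, cv2
from station import bot, viewer
def cam(n,f):
    c=viewer.camera(n); cv2.imwrite(f,cv2.cvtColor(c["pixels"],cv2.COLOR_RGB2BGR)); np.save(f+'.npy',{k:c[k] for k in c},allow_pickle=True); return c
def load(f): return np.load(f+'.npy',allow_pickle=True).item()
def ray(c,u,v,z):
    R=np.array(c["rotation"]); d=R@np.array([(u-c["cx"])/c["fx"],-(v-c["cy"])/c["fy"],-1]); e=np.array(c["eye"])
    return e+d*(z-e[2])/d[2]
E
python3 - <<'E'
from h import *
for n in("top","scene"):
    c=cam(n,f"pics/{n}0.png"); print(n,{k:c[k] for k in c if k!="pixels"})
s=bot.get_state(); print(s["ee_pos"],s["tool_rot"],s["finger_gap"])
E
```

```text
top {'fx': 460.0877726255415, 'fy': 460.0877726255415, 'cx': 324.3413758013412, 'cy': 198.9335338228894, 'eye': array([0.36155923, 0.08358983, 1.17861614]), 'rotation': array([ 0.0648401 , -0.05876223, -0.69557212,  0.71310741])}
scene {'fx': 397.4945222230798, 'fy': 397.4945222230798, 'cx': 317.9834138595354, 'cy': 199.57561579424785, 'eye': array([ 1.066828  , -0.42049829,  0.90254705]), 'rotation': array([0.33771988, 0.1267826 , 0.34491389, 0.86654825])}
[0.15623159 0.60464565 0.19383761] [ 1.26045107e-01  9.92024246e-01 -7.24511394e-04 -3.95077724e-05] 0.08535616655189997
```

View pics/top0.png

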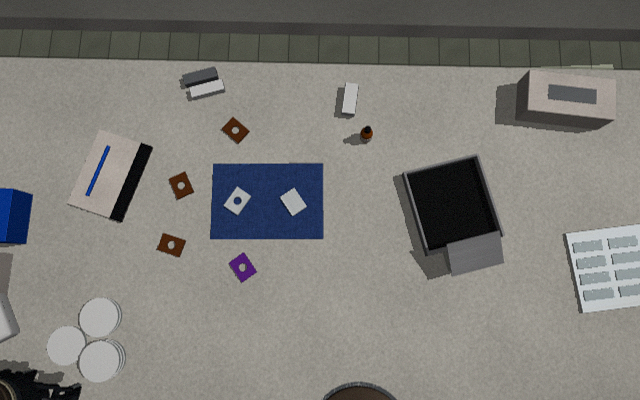

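View pics/scene0.png

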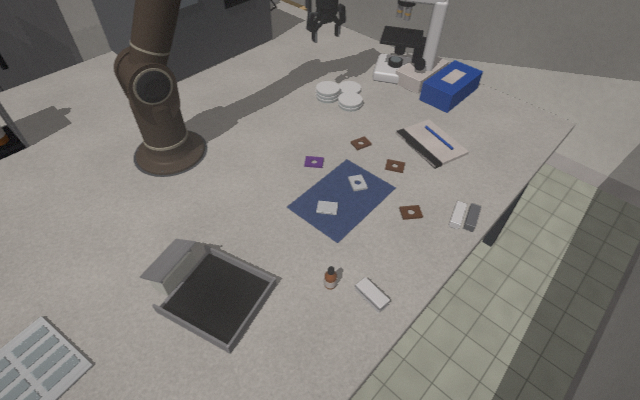

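The top view shows these candidates. The silver plate with a hole is at (237,201) on the mat, and the solid silver blank is at (293,202). There are brown look-alikes at (235,130), (181,185) and (171,245), and a purple one at (242,267). The insert is the silver one with the hole at (237,201). The ramp is at about (475,253), with the tray above it. I'll confirm with a crop.

```bash
sed -i 's/R=np.array(c\["rotation"\])/R=Rotation.from_quat(c["rotation"]).as_matrix()/; 1a from scipy.spatial.transform import Rotation' h.py
python3 - <<'E'
from h import *
c=load("pics/top0.png"); im=cv2.imread("pics/top0.png")
a=cv2.resize(im[180:225,215:315],None,fx=8,fy=8,interpolation=cv2.INTER_CUBIC)[:, :800]
b=cv2.resize(im[150:285,390:515],None,fx=4.4,fy=4.4,interpolation=cv2.INTER_CUBIC)
cv2.imwrite("pics/a.png",a); cv2.imwrite("pics/b.png",b)
g=cv2.cvtColor(im,cv2.COLOR_BGR2HSV)
m=((g[...,1]<70)&(g[...,2]>110)).astype(np.uint8); m[:170]=0;m[232:]=0;m[:,:216]=0;m[:,318:]=0
for k in cv2.findContours(m,cv2.RETR_EXTERNAL,cv2.CHAIN_APPROX_NONE)[0]:
    if cv2.contourArea(k)<50: continue
    P=np.array([ray(c,p[0][0],p[0][1],.011)[:2]*1000 for p in k],np.float32)
    print(cv2.minAreaRect(k),cv2.minAreaRect(P))
E
```

```text
((293.0384521484375, 201.3076934814453), (23.297409057617188, 17.47305679321289), 56.3099365234375) ((559.73486328125, 176.7889404296875), (60.87995529174805, 44.859375), 35.391746520996094)
((236.9600067138672, 200.22003173828125), (17.40000343322754, 24.0), 36.869895935058594) ((559.2034301757812, 321.475341796875), (45.91565704345703, 61.05612564086914), 56.34263229370117)
```

View pics/a.png

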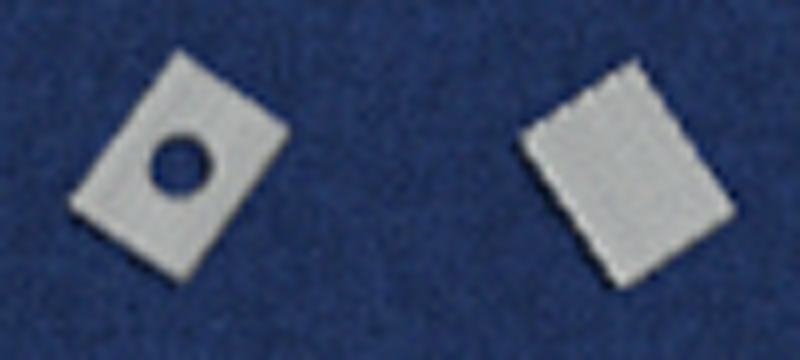

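View pics/b.png

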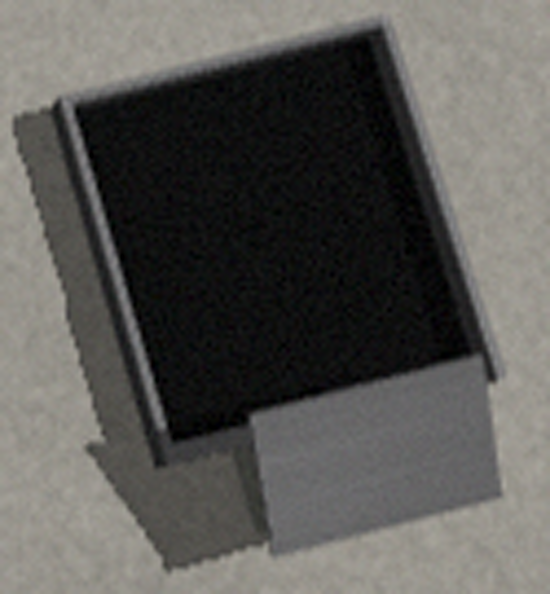

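The crop confirms it: the left silver plate, at full-image (237,200), has the round hole, and the right one is solid. The ramp's high edge runs from crop (250,414) to (480,356).

```bash
python3 - <<'E'
from h import *
c=load("pics/top0.png")
f=lambda u,v,z:ray(c,390+(u+.5)/4.4-.5,150+(v+.5)/4.4-.5,z)[:2]*1000
A=f(250,414,.1);B=f(480,356,.1);C=f(270,556,.066);D=f(500,495,.066)
T1=f(65,98,.034);T2=f(384,18,.034);T3=f(492,378,.034);T4=f(160,462,.034)
print(A,B,C,D,np.linalg.norm(A-B),np.linalg.norm(A-C))
ang=lambda v:np.degrees(np.arctan2(v[1],v[0]))
print("yaw y:",ang(A-B),ang(C-D),ang(T1-T2),"x:",ang(T1-T4),ang(T2-T3),ang(A-C))
print("mid",(A+B)/2,"tray",(T1+T2)/2, "far dist",np.linalg.norm((A+B)/2-(T1+T2)/2))
print("hole",ray(c,237.1,200.2,.011)*1000)
E
```

```text
[ 452.90517484 -192.55677245] [ 486.86693009 -315.61319272] [ 379.27414738 -210.47592877] [ 415.17686335 -335.97647633] 127.65689714464531 75.78010536029257
yaw y: 105.42871903284316 105.96456364304689 105.71709508428094 x: 14.067213746149497 14.515061735471452 13.677850287697702
mid [ 469.88605247 -254.08498258] tray [ 664.98682746 -199.21483862] far dist 202.6697932684855
hole [559.10636953 321.17901863  11.        ]
```

>>> {"api": "arm_command", "payload": {"moves": [{"delta_pos": [40,-28,0],"spin": -7,"grip": -0.3},{"delta_pos": [80,-56,0],"spin": -14,"grip": -0.3},{"delta_pos": [120,-84,0],"spin": -19.2,"grip": -0.3},{"delta_pos": [160,-112,0],"spin": -19.2,"grip": -0.3},{"delta_pos": [200,-140,0],"spin": -19.2,"grip": -0.3},{"delta_pos": [240,-170,0],"spin": -19.2,"grip": -0.3},{"delta_pos": [280,-198,0],"spin": -19.2,"grip": -0.3},{"delta_pos": [320,-226,0],"spin": -19.2,"grip": -0.3},{"delta_pos": [360,-254,0],"spin": -19.2,"grip": -0.3},{"delta_pos": [403,-283.5,-30],"spin": -19.2,"grip": -0.3},{"delta_pos": [403,-283.5,-70],"spin": -19.2,"grip": -0.3},{"delta_pos": [403,-283.5,-100],"spin": -19.2,"grip": -0.3},{"delta_pos": [403,-283.5,-100],"spin": -19.2,"grip": -0.3},{"delta_pos": [403,-283.5,-100],"spin": -19.2,"grip": -0.3},{"delta_pos": [403,-283.5,-100],"spin": -19.2,"grip": -0.3},{"delta_pos": [403,-283.5,-100],"spin": -19.2,"grip": -0.3}], "grip_force": 30}}

```text
time_s: 1.43
ee_pos: [0.5589, 0.3226, 0.0949]
tool_rot: [0.29, 0.957, 0.0, -0.0]
wrist_force: [0.0, 1.0, 0.1]
finger_gap: 0.0555
gripper_force: 0.0
```

```bash
python3 - <<'E'
from h import *
c=cam("wrist","pics/w1.png"); print(c["eye"],c["rotation"])
s=bot.get_state();print(s["ee_pos"],s["finger_gap"])
R=Rotation.from_quat(c["rotation"]).as_matrix()
def proj(p):
    q=R.T@(np.array(p)-c["eye"]); return (c["cx"]-c["fx"]*q[0]/q[2],c["cy"]+c["fy"]*q[1]/q[2])
print("expected hole",proj([.559,.3215,.011]))
E
```

```text
[0.5036923  0.35939695 0.27378082] [-0.11620198 -0.06191096  0.4679767   0.87387753]
[0.55904702 0.32333913 0.09580517] 0.05595356562210999
expected hole (np.float64(322.4586423859941), np.float64(195.32450690430366))
```

View pics/w1.png

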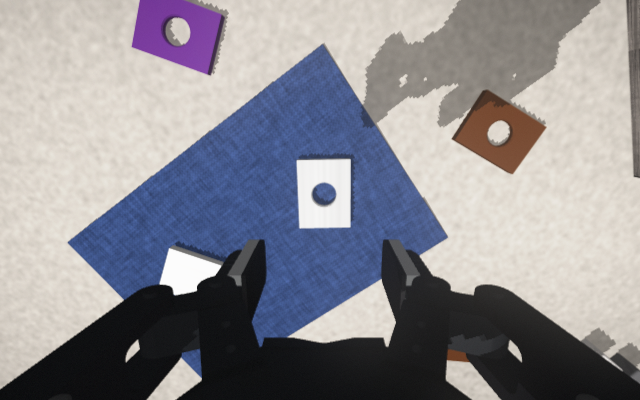

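The wrist view shows the insert's hole at (324,194), against an expected (322,195). The plate is square to the fingers, so I'm descending.

>>> {"api": "arm_command", "payload": {"moves": [{"delta_pos": [0,-0.5,-35],"spin": 0,"grip": -0.3},{"delta_pos": [0,-0.5,-65],"spin": 0,"grip": -0.3},{"delta_pos": [0,-0.5,-80],"spin": 0,"grip": -0.3},{"delta_pos": [0,-0.5,-88],"spin": 0,"grip": -0.3},{"delta_pos": [0,-0.5,-88],"spin": 0,"grip": -0.3},{"delta_pos": [0,-0.5,-88],"spin": 0,"grip": -0.3}]}}

```text
time_s: 1.98
ee_pos: [0.5597, 0.3225, 0.0082]
tool_rot: [0.289, 0.957, 0.001, 0.001]
wrist_force: [0.0, -0.4, 0.7]
finger_gap: 0.0552
gripper_force: 0.0
```

```bash
python3 - <<'E'
from h import *
c=cam("wrist","pics/w2.png")
s=bot.get_state();print(s["ee_pos"],s["finger_gap"],s["wrist_force"])
E
```

```text
[0.560211   0.32249596 0.00859279] 0.05512039917565383 [-0.00955325  0.14342562  0.21963454]
```

View pics/w2.png

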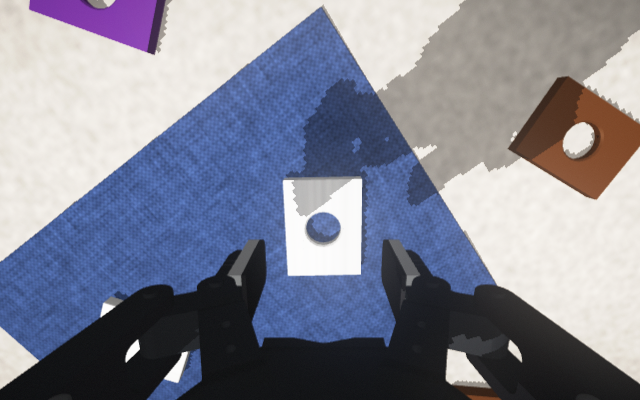

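```bash
python3 - <<'E'
from h import *
c=load("pics/w2.png"); s=bot.get_state(); R=Rotation.from_quat(c["rotation"]).as_matrix()
T=Rotation.from_quat(s["tool_rot"]).as_matrix(); p0=np.array(s["ee_pos"])
def proj(p):
    q=R.T@(np.array(p)-c["eye"]); return np.round([c["cx"]-c["fx"]*q[0]/q[2],c["cy"]+c["fy"]*q[1]/q[2]],1)
for b in (0,5,10,20,40):
    print(b,[proj(p0+T@np.array([sx*.011,sy*.0275,-b/1000])) for sx in(-1,1) for sy in(-1,1)])
print("hole",proj([.559,.3215,.011]),c["eye"],c["fx"])
E
```

```text
0 [array([278.7, 246.6]), array([368.9, 246.7]), array([277.4, 212.2]), array([370.4, 212.2])]
5 [array([277.6, 250. ]), array([370.1, 250.1]), array([276.2, 214.8]), array([371.6, 214.8])]
10 [array([276.4, 253.6]), array([371.3, 253.7]), array([274.9, 217.5]), array([372.9, 217.6])]
20 [array([273.7, 261.4]), array([374. , 261.5]), array([272. , 223.4]), array([375.7, 223.5])]
40 [array([267.4, 279.8]), array([380.3, 279.9]), array([265.3, 237.6]), array([382.5, 237.7])]
hole [321.3 230.4] [0.50410527 0.3591623  0.18690659] 315.7281886088833
```

```bash
python3 - <<'E'
from h import *
c=cam("scene","pics/s2.png"); s=bot.get_state(); R=Rotation.from_quat(c["rotation"]).as_matrix()
T=Rotation.from_quat(s["tool_rot"]).as_matrix(); p0=np.array(s["ee_pos"])
im=cv2.imread("pics/s2.png")
def proj(p):
    q=R.T@(np.array(p)-c["eye"]); return np.array([c["cx"]-c["fx"]*q[0]/q[2],c["cy"]+c["fy"]*q[1]/q[2]])
u,v=proj(p0).astype(int); x0,y0=u-50,v-45
o=cv2.resize(im[y0:y0+75,x0:x0+100],None,fx=8,fy=8,interpolation=cv2.INTER_CUBIC)
for sy,col in((-1,(0,0,255)),(1,(0,255,0))):
  for b in(0,19,40):
    q=(proj(p0+T@np.array([0,sy*.0275,-b/1000]))-[x0,y0]+.5)*8; cv2.circle(o,tuple(q.astype(int)),4,col,-1)
cv2.imwrite("pics/s2c.png",o)
E
```

```text
(no output)
```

View pics/s2c.png

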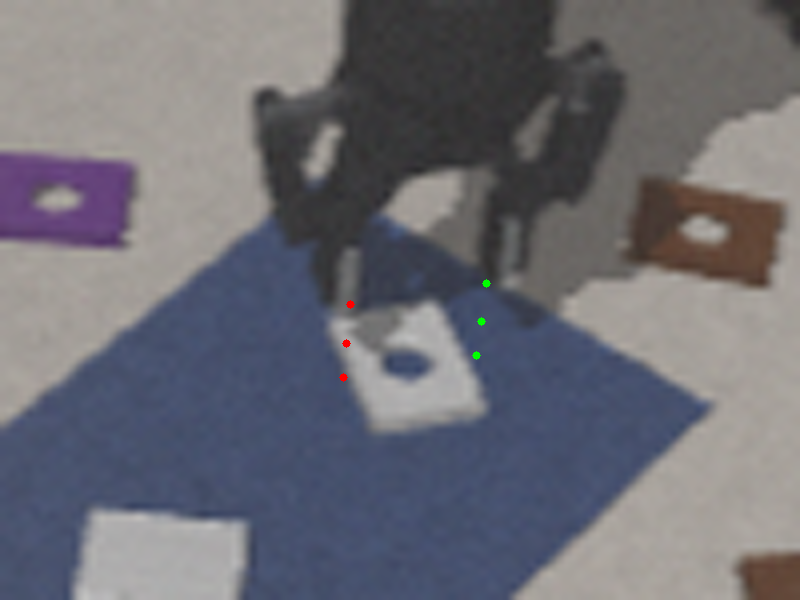

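The wrist view (tips at (265,240) and (383,240)) and the scene crop agree. The real fingertips sit about 38 mm above the reported TCP, still above the plate. I'm descending further while watching the force.

>>> {"api": "arm_command", "payload": {"moves": [{"delta_pos": [-0.5,-0.5,-15],"spin": 0,"grip": -0.3},{"delta_pos": [-0.5,-0.5,-25],"spin": 0,"grip": -0.3},{"delta_pos": [-0.5,-0.5,-30],"spin": 0,"grip": -0.3},{"delta_pos": [-0.5,-0.5,-30],"spin": 0,"grip": -0.3},{"delta_pos": [-0.5,-0.5,-30],"spin": 0,"grip": -0.3}]}}

```text
time_s: 2.5
ee_pos: [0.5589, 0.3206, -0.0233]
tool_rot: [0.29, 0.957, -0.0, -0.0]
wrist_force: [0.0, 0.8, -1.3]
finger_gap: 0.0556
gripper_force: 0.0
```

```bash
python3 - <<'E'
from h import *
c=cam("wrist","pics/w3.png"); d=cam("scene","pics/s3.png")
s=bot.get_state();print(s["ee_pos"],s["finger_gap"],s["wrist_force"])
a=cv2.imread("pics/w3.png")[150:330,200:440]; R=Rotation.from_quat(d["rotation"]).as_matrix()
q=R.T@(np.array([.559,.3215,.011])-d["eye"]); u,v=int(d["cx"]-d["fx"]*q[0]/q[2]),int(d["cy"]+d["fy"]*q[1]/q[2])
b=cv2.imread("pics/s3.png")[v-35:v+25,u-40:u+40]
cv2.imwrite("pics/m3.png",np.hstack([cv2.resize(a,(400,300)),cv2.resize(b,(400,300),interpolation=cv2.INTER_CUBIC)]))
E
```

```text
[ 0.55930037  0.32083421 -0.02281494] 0.05557817831760848 [0.17483857 1.16312391 0.3652081 ]
```

View pics/m3.png

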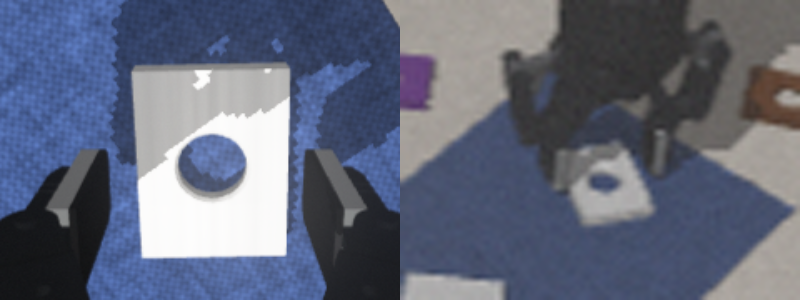

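The tips are now about 8–10 mm above the plate's top. I'm going down 11 mm more and checking force.

>>> {"api": "arm_command", "payload": {"moves": [{"delta_pos": [0,0.5,-5],"spin": 0,"grip": -0.3},{"delta_pos": [0,0.5,-9],"spin": 0,"grip": -0.3},{"delta_pos": [0,0.5,-11],"spin": 0,"grip": -0.3},{"delta_pos": [0,0.5,-11],"spin": 0,"grip": -0.3},{"delta_pos": [0,0.5,-11],"spin": 0,"grip": -0.3}]}}

```text
time_s: 3.02
ee_pos: [0.5587, 0.321, -0.0347]
tool_rot: [0.29, 0.957, -0.0, -0.0]
wrist_force: [0.5, 0.1, -0.4]
finger_gap: 0.0556
gripper_force: 0.0
```

```bash
python3 - <<'E'
from h import *
c=cam("wrist","pics/w4.png"); d=cam("scene","pics/s4.png")
s=bot.get_state();print(s["ee_pos"],s["finger_gap"],s["wrist_force"])
a=cv2.imread("pics/w4.png")[150:330,200:440]; R=Rotation.from_quat(d["rotation"]).as_matrix()
q=R.T@(np.array([.559,.3215,.011])-d["eye"]); u,v=int(d["cx"]-d["fx"]*q[0]/q[2]),int(d["cy"]+d["fy"]*q[1]/q[2])
b=cv2.imread("pics/s4.png")[v-35:v+25,u-40:u+40]
cv2.imwrite("pics/m4.png",np.hstack([cv2.resize(a,(400,300)),cv2.resize(b,(400,300),interpolation=cv2.INTER_CUBIC)]))
E
```

```text
[ 0.55890566  0.32114158 -0.03435573] 0.05552747838569505 [-0.506912    0.78109817 -0.35629616]
```

View pics/m4.png

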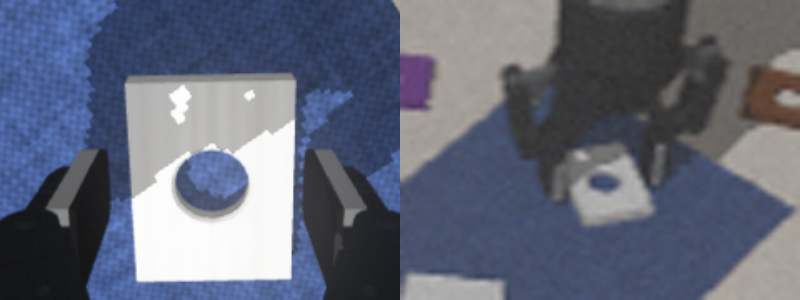

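The tips are estimated at z≈6 mm, which is plate level, so I'm closing.

>>> {"api": "arm_command", "payload": {"moves": [{"delta_pos": [0,0,0],"spin": 0,"grip": 0.3},{"delta_pos": [0,0,0],"spin": 0,"grip": 0.3},{"delta_pos": [0,0,0],"spin": 0,"grip": 0.3},{"delta_pos": [0,0,0],"spin": 0,"grip": 0.3},{"delta_pos": [0,0,0],"spin": 0,"grip": 0.3},{"delta_pos": [0,0,0],"spin": 0,"grip": 0.3}], "grip_force": 40}}

```text
time_s: 3.62
ee_pos: [0.5591, 0.3213, -0.034]
tool_rot: [0.29, 0.957, 0.0, 0.0]
wrist_force: [-0.0, -0.5, 5.5]
finger_gap: 0.0439
gripper_force: 41.2
```

Gripped: gap 44 mm, 41 N. I'm lifting and carrying it over the ramp edge.

>>> {"api": "arm_command", "payload": {"moves": [{"delta_pos": [0,0,10],"spin": 0,"grip": 0.3},{"delta_pos": [0,0,35],"spin": 0,"grip": 0.3},{"delta_pos": [0,0,70],"spin": 0,"grip": 0.3},{"delta_pos": [0,0,105],"spin": 0,"grip": 0.3},{"delta_pos": [0,0,135],"spin": 0,"grip": 0.3},{"delta_pos": [0,0,150],"spin": 0,"grip": 0.3},{"delta_pos": [0,0,150],"spin": 0,"grip": 0.3},{"delta_pos": [0,0,150],"spin": 0,"grip": 0.3}]}}

```text
time_s: 4.28
ee_pos: [0.559, 0.3214, 0.1166]
tool_rot: [0.29, 0.957, 0.001, 0.0]
wrist_force: [0.2, -0.6, -1.1]
finger_gap: 0.0435
gripper_force: 40.9
```

>>> {"api": "arm_command", "payload": {"moves": [{"delta_pos": [-2,-20,0],"spin": 2,"grip": 0.3},{"delta_pos": [-7,-55,0],"spin": 6,"grip": 0.3},{"delta_pos": [-12,-92,0],"spin": 10,"grip": 0.3},{"delta_pos": [-17,-130,0],"spin": 14,"grip": 0.3},{"delta_pos": [-22,-168,0],"spin": 18,"grip": 0.3},{"delta_pos": [-27,-206,0],"spin": 22,"grip": 0.3},{"delta_pos": [-32,-244,0],"spin": 25,"grip": 0.3},{"delta_pos": [-37,-282,0],"spin": 28,"grip": 0.3},{"delta_pos": [-42,-320,0],"spin": 31,"grip": 0.3},{"delta_pos": [-46,-358,0],"spin": 34,"grip": 0.3},{"delta_pos": [-51,-396,0],"spin": 37,"grip": 0.3},{"delta_pos": [-56,-434,0],"spin": 40,"grip": 0.3},{"delta_pos": [-61,-472,0],"spin": 43,"grip": 0.3},{"delta_pos": [-66,-508,0],"spin": 46,"grip": 0.3},{"delta_pos": [-70,-540,0],"spin": 49,"grip": 0.3},{"delta_pos": [-73,-562,0],"spin": 49,"grip": 0.3},{"delta_pos": [-73.5,-571,0],"spin": 49,"grip": 0.3},{"delta_pos": [-73.5,-571,0],"spin": 49,"grip": 0.3},{"delta_pos": [-73.5,-571,0],"spin": 49,"grip": 0.3},{"delta_pos": [-73.5,-571,0],"spin": 49,"grip": 0.3}]}}

```text
time_s: 5.95
ee_pos: [0.4855, -0.2476, 0.1149]
tool_rot: [-0.134, 0.991, 0.001, -0.0]
wrist_force: [-1.3, -0.1, -0.8]
finger_gap: 0.0435
gripper_force: 40.9
```

```bash
python3 - <<'E'
from h import *
c=cam("wrist","pics/w5.png"); d=cam("scene","pics/s5.png")
s=bot.get_state();print(s["ee_pos"],s["tool_rot"],s["finger_gap"],s["gripper_force"],s["q"][6])
R=Rotation.from_quat(d["rotation"]).as_matrix()
q=R.T@(np.array([.48,-.25,.12])-d["eye"]); u,v=int(d["cx"]-d["fx"]*q[0]/q[2]),int(d["cy"]+d["fy"]*q[1]/q[2]); print(u,v)
b=cv2.imread("pics/s5.png")[v-70:v+80,u-100:u+100]
a=cv2.imread("pics/w5.png")[70:370,120:520]
cv2.imwrite("pics/m5.png",np.hstack([a,cv2.resize(b,(400,300),interpolation=cv2.INTER_CUBIC)]))
E
```

```text
[ 0.48575175 -0.24775162  0.11528166] [-1.34599665e-01  9.90899915e-01  5.11684876e-04 -1.66246300e-04] 0.04357170160744312 40.92033885419369 2.307558769293031
180 257
```

View pics/m5.png

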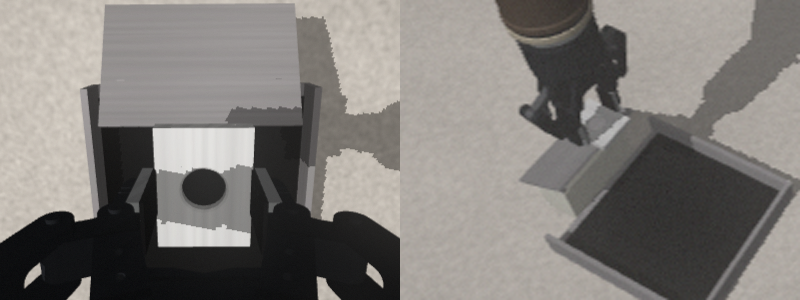

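The left panel shows the insert held level and square to the ramp, with the high edge at wrist pixels (220–420, 196). The right panel shows it above the edge. I'm refining the edge position from this view.

```bash
python3 - <<'E'
from h import *
c=load("pics/w5.png")
A=ray(c,219.5,196,.1);B=ray(c,417.5,194.5,.1);H=ray(c,324,257.5,.161)
print(A,B,(A+B)/2,np.linalg.norm(A-B))
C=ray(c,225,75,.066);D=ray(c,414,74,.066);print(np.linalg.norm((A+B-C-D)/2))
print("hole",H, "plate ends", ray(c,323,198,.161), ray(c,323.5,316,.161))
n=(A-B)[:2];n/=np.linalg.norm(n);x=np.array([n[1],-n[0]]);print("yaw x",np.degrees(np.arctan2(x[1],x[0])),"past",(H-(A+B)/2)[:2]@x,"lat",(H-(A+B)/2)[:2]@n)
E
```

```text
[ 0.48700796 -0.31501745  0.1       ] [ 0.45275084 -0.19447878  0.1       ] [ 0.4698794  -0.25474811  0.1       ] 0.12531209146588054
0.08272856039393796
hole [ 0.48240164 -0.24781559  0.161     ] plate ends [ 0.45537236 -0.25574125  0.161     ] [ 0.51213642 -0.23984326  0.161     ]
yaw x -164.13483893903566 past -0.013940417214828459 lat -0.0032451849273893796
```

The plate centre is about 15 mm past the edge. I'm lowering 25 mm, which leaves a ~28 mm gap, and releasing.

>>> {"api": "arm_command", "payload": {"moves": [{"delta_pos": [0,-2,-12],"spin": 0,"grip": 0.3},{"delta_pos": [0,-2,-25],"spin": 0,"grip": 0.3},{"delta_pos": [0,-2,-25],"spin": 0,"grip": 0.3},{"delta_pos": [0,-2,-25],"spin": 0,"grip": 0.3},{"delta_pos": [0,-2,-25],"spin": 0,"grip": 0.3},{"delta_pos": [0,-2,-25],"spin": 0,"grip": 0.3},{"delta_pos": [0,-2,-25],"spin": 0,"grip": 0.3},{"delta_pos": [0,-2,-25],"spin": 0,"grip": -1},{"delta_pos": [0,-2,-25],"spin": 0,"grip": -1},{"delta_pos": [0,-2,-25],"spin": 0,"grip": -1},{"delta_pos": [0,-2,-25],"spin": 0,"grip": -1},{"delta_pos": [0,-2,-25],"spin": 0,"grip": -1},{"delta_pos": [0,-2,-25],"spin": 0,"grip": -1},{"delta_pos": [0,-2,0],"spin": 0,"grip": -1},{"delta_pos": [0,-2,40],"spin": 0,"grip": -1},{"delta_pos": [0,-2,80],"spin": 0,"grip": -1},{"delta_pos": [-40,-2,100],"spin": 0,"grip": -1},{"delta_pos": [-80,-2,100],"spin": 0,"grip": -1},{"delta_pos": [-80,-2,100],"spin": 0,"grip": -1},{"delta_pos": [-80,-2,100],"spin": 0,"grip": -1}]}}

```text
time_s: 7.72
ee_pos: [0.4036, -0.2523, 0.2164]
tool_rot: [-0.132, 0.991, -0.0, 0.001]
wrist_force: [1.0, 0.7, 0.4]
finger_gap: 0.0853
gripper_force: 0.0
```

```bash
python3 - <<'E'
from h import *
s=bot.get_state();print(s["time_s"],s["ee_pos"],s["finger_gap"],s["wrist_force"])
for n in("wrist","scene","top"):
    c=cam(n,f"pics/{n}6.png"); R=Rotation.from_quat(c["rotation"]).as_matrix()
    im=cv2.imread(f"pics/{n}6.png"); g=cv2.cvtColor(im,cv2.COLOR_BGR2GRAY)
    poly=[]
    t=np.radians(15.3);X=np.array([np.cos(t),np.sin(t)]);Y=np.array([-X[1],X[0]]);m=np.array([.470,-.2545])+.098*X
    for a,b in((-.08,-.09),(.095,-.09),(.095,.09),(-.08,.09)):
        p=np.append(m+a*X+b*Y,.014); q=R.T@(p-c["eye"]); poly.append([c["cx"]-c["fx"]*q[0]/q[2],c["cy"]+c["fy"]*q[1]/q[2]])
    M=np.zeros_like(g);cv2.fillPoly(M,[np.array(poly).astype(int)],1)
    print(n,np.array(poly).astype(int).tolist(),np.percentile(g[M>0],[5,50,95,99]) if M.any() else None)
    w=((g>95)&(M>0)).astype(np.uint8)
    for k in cv2.findContours(w,cv2.RETR_EXTERNAL,cv2.CHAIN_APPROX_NONE)[0]:
        if cv2.contourArea(k)<40: continue
        P=np.array([(ray(c,*p[0],.018)[:2]-m)@np.c_[X,Y]*1000 for p in k],np.float32)
        print(cv2.boundingRect(k),cv2.minAreaRect(P))
E
```

```text
7.7167 [ 0.40356976 -0.25227754  0.21636126] 0.08525006977391386 [1.03878243 0.67605519 0.37230715]
wrist [[238, 233], [247, 347], [372, 347], [378, 233]] [ 12.  23. 132. 195.]
(241, 233, 128, 28) ((-63.031837463378906, -4.870155334472656), (163.7921142578125, 37.589752197265625), 89.90205383300781)
scene [[167, 311], [227, 345], [270, 283], [214, 256]] [ 50.  55. 118. 173.]
(185, 276, 23, 20) ((-63.58958435058594, -1.4066276550292969), (37.408287048339844, 48.644962310791016), 6.476895809173584)
top [[494, 224], [473, 159], [407, 176], [425, 241]] [  7.  15.  94. 201.]
(449, 218, 22, 17) ((-63.965274810791016, -0.3558845520019531), (34.3089599609375, 46.004154205322266), 7.306780815124512)
```

The insert is in the tray near the ramp. I've used all ten views, so I'm checking the rest numerically: rectify the scene camera image onto the expected plate-top plane.

```bash
python3 - <<'E'
from h import *
t=np.radians(15.3);X=np.array([np.cos(t),np.sin(t)]);Y=np.array([-X[1],X[0]]);m=np.array([.470,-.2545])+.098*X
for n in("scene","top"):
    c=load(f"pics/{n}6.png");R=Rotation.from_quat(c["rotation"]).as_matrix();g=cv2.cvtColor(c["pixels"],cv2.COLOR_RGB2GRAY)
    xs=np.arange(-116,-36,3);ys=np.arange(-36,37,3)
    P=np.array([[np.append(m+a/1000*X+b/1000*Y,.018) for b in ys] for a in xs]); q=(P-c["eye"])@R
    I=cv2.remap(g,(c["cx"]-c["fx"]*q[...,0]/q[...,2]).astype(np.float32),(c["cy"]+c["fy"]*q[...,1]/q[...,2]).astype(np.float32),cv2.INTER_LINEAR)
    print(n,"rows x, cols y",ys[0],ys[-1])
    for a,r in zip(xs,I): print("%5d"%a,*["%3d"%v for v in r])
E
```

```text
scene rows x, cols y -36 36
 -116 103 101 101 102 102 102 101 100 100 100 100 101 102 103 101 100 102 101 102 100 101 100 100 100  99
 -113 103 102 102 101 100 101 101 101 100 103 102 100 100 101 101 101 101 101 102 103 102 101 101 101 100
 -110 104 100 102 102 100  99 105 105 101 104 103 102 104 104 107 107 108 107 104 102 100 100 101 101 100
 -107 103 103 100 111 108 118 130 134 106 108 108 107 110 111 112 113 113 113 100  94  93  94  94  93  94
 -104 119 117 104 146 156 158 164 166 138 114 113 113 113 118 115 116 113 112 102  90  88  89  85  88  88
 -101 122 122 131 161 172 170 175 174 141 114 112 113 112 114 115 115 115 113 100  84  82  84  84  84  83
  -98  93  97 124 157 171 171 175 173 142 111 113 112 111 114 114 114 115 113  94  69  67  67  64  68  67
  -95  61  65 100 157 173 172 175 175 170 114 112 111 109 111 119 123 121 113 101  56  53  54  53  55  54
  -92  56  58 101 153 171 171 173 173 149 118 129 144 138 115 144 153 155 155 114  60  50  51  51  50  50
  -89  58  59  87 147 172 171 171 160 150 138 156 168 167 150 161 165 168 173 153  59  52  55  51  51  55
  -86  57  5
[... 3977 characters left out ...]
 200 199 197 198 193 194 198 201 202 199 193  88  16   8  11  12
  -53  15  15  16  13  40 157 200 195 200 195 198 197 196 196 198 199 200 207 201 193 115  24   9  17  14
  -50  14  15  16  17  23 168 206 198 200 199 200 201 195 201 179 186 184 176 142 141  83  17   8  14  17
  -47  15  16  19   7  12 134 189 181 181 157 158 166 125 111  84  86  79  27  27  38  22  14  13  16  16
  -44  12  15  11  16  16  67 102  81  63  48  25  22  26  14   9  16  11  11  17  16  12  15  12  16  17
  -41  19  11  12   9  17  21  12  12  10  13  15  10  10  17  15  14  13  14  15  14  14  11  16  15  18
  -38  15  12  15  10  15  16  16  16  16  13  17  15  11  12  15  17  16  19  13  18  18  16  16  16  15
```

Both cameras place the plate flat in the tray: same outline on the z=18 mm plane, 45 mm wide, hole at (-77,-3) mm from the tray centre. The 32 mm step ring is visible around the hole, so the stepped side is up. The gripper is clear, so I'm handing in.

```bash
python3 -c "
from station import bot
print(bot.sign_off())"
```

```text
the job is handed in; nothing more can be done
None
```

The insert is turned over and lies flat in the tray with its stepped side up (checked numerically in two camera images, since all ten picture views were used), the blank was never touched, and the job was handed in at about 8 s.

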